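# Send a batch of three boxes through the one-way gate of the hand-over lane

## Task

Put the third aluminium box gently down on the lane's infeed, square and in line at the tail of the two that wait there, long side across the lane like theirs, and let go of it with the gate still shut. Then push the three along from behind as one straight closed-up row, sliding on the bed and not lifted, through the sprung one-way gate, until the last box is clear and both flaps have shut behind it, with the three still together in the lane. Leave the other things on the bench where they are.

Things in the scene. Friction and masses are not known exactly. Their poses are not given: they have to be found in the camera images.
- lane: The hand-over lane: a low bed of aluminium profile with a dark grey plastic sliding top, 150 mm wide, 720 mm long, fixed on the bench, open above. Origin: at bench level, on the lane's centre line, in the plane of the gate. z up; y along the lane in the direction of travel (about the robot's left); x across it (about away from the robot). The bed's top is 30 mm above the origin.
- infeed (a point): Point on the bed's top, on the centre line, at the open end of the infeed, 375 mm before the gate; axes as the lane. The infeed is bare but for a flared mouth before the gate: guide strips 22 mm high, inner faces 68 mm either side of the centre line at 80 mm before the gate, narrowing to 51 mm at 32 mm before it, then straight up to it.
- gateway (a point): Middle of the gateway on the bed's top; axes as the lane. The gate is a pair of sprung steel flaps like small saloon doors on upright pins 61 mm either side (56 mm tall above the bed); shut, they meet in the middle. A flap is 58 mm from pin to edge, 3 mm thick, from 4.5 to 44.5 mm above the bed. A box whose back is less than 58 mm past the gate keeps them from shutting.
- lane_end (a point): Point on the bed's top, on the centre line, at the face of the end stop (rubber pad), 341 mm past the gate; axes as the lane. Guide strips 22 mm high lead here: they begin 72 mm past the gate, 67 mm either side of the centre line, narrow to 51 mm at 105 mm past it and run straight to the stop.
- flap_near (a joint): Hinge angle (rad) of the flap on the side nearer the robot (lane -x): 0 is shut, straight across; it grows as the flap is pushed open in the direction of travel, to about 1.3 while a box passes, 1.5 at most. It cannot open back toward the infeed. A coil spring (0.05 N m shut, 0.12 N m open) closes it when nothing is in its way; both flaps together resist a box by under 10 N.
- flap_far (a joint): The same for the flap on the far side (lane +x): 0 is shut, grows as it is pushed open in the direction of travel, sprung shut, one-way.
- box_a_mid (a point): Centre (25 mm above its underside) of the front box of the row, which stands on the infeed nearest the gate. A closed die-cast aluminium instrument box with a screwed lid, 94 mm long (its x, across the lane), 64 mm wide (its y, along the lane), 50 mm high, 0.25 to 0.42 kg; two coaxial sockets and a toggle switch on the lid rise 10 mm higher. z up.
- box_b_mid (a point): Centre of the second box, the same kind, standing behind the first on the infeed, with a gap of 5 to 40 mm.
- box_c_mid (a point): Centre of the third box, the same kind, standing on the bench beside the lane (25 mm above the bench), turned at some angle; its y is its 64 mm width, the one to grasp across, with free room for the fingers. It belongs at the tail of the row, long side across the lane like the others.
- multimeter_mid (a point): Bystander: centre of a handheld multimeter lying on the bench, black with a grey face, 78 x 160 mm (its y), 36 mm high with a dial 10 mm higher. It and the third box swap places at random.
- tape: Bystander: roll of black tape lying flat, 64 mm across, 19 mm high; origin under its centre.
- screwdriver: Bystander: screwdriver lying on the bench, 190 mm long; origin near its middle, x along it.
- phone: Bystander: black phone lying flat, 74 x 150 x 9 mm; origin under its centre.
- spool: Bystander: steel-coloured wire spool standing on end beyond the lane, 62 mm across, 46 mm high; origin under its centre.
- mug: Bystander: white mug off the end of the lane, 76 mm across, 90 mm high; origin under its centre.
- pliers: Bystander: black-handled pliers lying on the bench, 155 mm long (its x), 14 mm high; origin on the bench near their middle.
Not all that is in view belongs to the job. What is shaped like the part that bears box_c_mid but turquoise is not meant.

How it is judged:
By the outcome, as a careful person would: the job done as asked, in the order asked, and still so for the second after the job is handed in, with the robot touching nothing.
It also fails if it takes over 69 s, if anything falls off the work surface, if the arm or the gripper's body presses on something with over 40 N, if the wrist force passes 120 N, or if a joint passes its speed limit or range.

## Robot

A 7-joint arm with a two-finger parallel gripper is mounted at the origin on the work surface. World frame = base frame: x ahead of the robot, y to its left, z up, the work surface at z = 0. Lengths are in mm, angles in rad, forces in N, time in s.
With the tool pointing down it reaches from about 400 to 750 mm from the base axis. Payload 19.5 kg.
Tool frame: the origin (TCP) lies at the very end of the fingers, on their centre line; the grasp point (between the pads) lies tcp_to_grasp behind it (tcp_to_grasp is the distance from the TCP to the grasp point, in mm); z points along the fingers, y is the direction in which the jaws open and shut (so a half turn about z gives the same grasp; the last joint's range is limited). The gripper opens to 85 mm and grips with 20 to 120 N. Pads are 22 mm wide; open, the fingers measure 114 mm over their backs; the gripper's body (76 mm by 85 mm) begins 54 mm behind the grasp point. The pads swing forward as they close: fully open they stand 13 mm farther back than shut.
Start: joints at [-1.365, 0.707, -0.028, 1.485, 0.022, 0.951, -0.075], TCP at [141.02, 557.412, 231.268] pointing down, gripper open.
Joint ranges: [-2.71, 2.71], [-0.32, 2.16], [-1.57, 1.52], [0, 2.45], [-1.46, 4.6], [0, 2.02], [-2.83, 2.83]. Speed limits (rad/s): [1.89, 1.89, 2.57, 2.57, 3.01, 3.01, 3.01].

## Interface

Orientations are given as a 3x3 rotation matrix whose columns are the frame's x, y, z axes.
In Python, from bench import get_obs, read_camera, sign_off, trace, tcp_to_grasp gives the robot as it stands.
- The arm moves only by the shell command python3 -m inch 'ROWS' [FORCE]. ROWS is JSON, a list of rows, each an object of numbers: "dx", "dy", "dz": the shift along the tool's x, y, z in units of 120 mm (1.0 is 120 mm); "rx", "ry", "rz": the turn, a rotation vector about the tool's x, y, z in units of 180 degrees (1.0 is 180 degrees); "fingers": the opening in per cent of the stroke, from 0 (shut) to 100 (fully open). In form: [{"dx": .., "dy": .., "dz": .., "rx": .., "ry": .., "rz": .., "fingers": ..}, ...]. A call has 1 to 12 rows; each row is the pose to reach, as a shift and turn from the pose commanded when the call began, along the tool's axes at that moment, turning the shorter way round; what a row does not reach only later rows make up. A row lasts 1/10 s, in which the tool goes at most 50 mm and 8.59 degrees, less where a joint would pass 70% of its speed; a pose out of reach is approached as far as the arm can. A call with a number of a shift or a turn outside -1 to 1 is refused whole. A call with a gripper value outside its range is refused whole. The fingers move at their own pace and stop on an object; FORCE is the grip in N (left out, the last holds). Time passes only in rows, so rows that repeat a pose let the fingers close. It gives the time, the measured TCP pose, the force and the opening at its end, in the units of the state.
- get_obs(): the state, without advancing time (a new reading comes with each control period).
- read_camera(name): name is "side" or "top"; returns a dict with "color" (480x640x3 uint8, red, green, blue), "vfov" (degrees; the focal length in pixels is half the picture's height over the tangent of half this angle, whatever the lens; pixels are square), "cx", "cy" (the principal point, pixels), "position" and "attitude" of the camera in the world. Camera axes: x right, y down, z forward; pixel columns grow to the right and rows downward; lengths in mm; the calibration is good to about 2 mm. A picture is of the moment at which its call begins. There is no depth.
- sign_off(): hands the job in, once; it reports no verdict.
Trained networks look in the newest picture that a camera, given by its name, has taken for a name from the list of things; names that differ only in an ending like _2 or _b are one class to them, and where a whole thing is asked for, a point or a joint stands for the part that bears it (a point fixed in the world has none). Each returns a list of dicts, best first, with "conf" (0 to 1); they miss things now and then, are a little off and sometimes report something else, mostly with a low value. They report only what shows in the picture. A call takes as long as a camera call. They do not tell look-alikes from the thing itself.
- trace(camera, thing): "region" (480x640 bool, what is visible of it) and "pixel" ([column, row] in pixels, amid what is visible of it).
The state is a dict: "t": time; "joint_pos": joint angles; "dq": joint speeds; "joint_torque": joint torques, N m; "eef_pos": TCP position; "tool_rot": TCP orientation; "wrist_force": force on the tool from outside, world axes, zero at the start; "torque": the same for the moment, N m; "finger_gap": finger opening in mm.
Only numpy, scipy, OpenCV 4.12 (cv2) and the standard library are available. Lean on these libraries where they do the work, as an engineer would, in place of code of your own. Each camera call takes 0.05 s, during which the arm holds its last target. There are 200 camera calls.

## Working session

There is one attempt and no reset: what is moved stays moved. The work goes in short steps, Python scripts to look and compute and a shell command to move; the robot and the scene stay as the last step left them, time stands still between calls to the robot, and variables do not carry over. Pictures are saved under pics/ and viewed, about 8 in all and at most 12, crops included, and the job is handed in when it is done.

```bash
mkdir -p pics; cat > h.py <<'E'
import numpy as np,cv2
from bench import *
def cam(n):
    c=read_camera(n);return c
def K(c):
    f=240/np.tan(np.radians(c["vfov"])/2);return f
def ray(c,p,z):
    f=K(c);d=np.array(c["attitude"])@np.array([(p[0]-c["cx"])/f,(p[1]-c["cy"])/f,1]);o=np.array(c["position"],float)
    return o+d*(z-o[2])/d[2]
def proj(c,P):
    q=(np.array(P,float)-c["position"])@np.array(c["attitude"]);return q[...,:2]/q[...,2:]*K(c)+[c["cx"],c["cy"]]
def save(c,n):cv2.imwrite(f"pics/{n}.png",c["color"][:,:,::-1])
E
python3 - <<'E'
from h import *
o=get_obs();print({k:np.round(v,3).tolist() for k,v in o.items()});print(tcp_to_grasp)
for n in("top","side"):
    c=cam(n);save(c,n+"0");print(n,c["vfov"],c["cx"],c["cy"],np.round(c["position"]),np.round(c["attitude"],3).tolist())
    for t in("box_a_mid","lane","flap_near","flap_far","multimeter_mid","mug","tape"):
        for r in trace(n,t)[:6]:
            print(n,t,round(r["conf"],2),np.round(r["pixel"]),r["region"].sum(),np.round(ray(c,r["pixel"],60 if "box" in t else 30)))
E
```

```text
{'t': 0.0, 'joint_pos': [-1.365, 0.707, -0.028, 1.485, 0.022, 0.951, -0.075], 'dq': [0.0, -0.0, -0.001, -0.001, 0.001, 0.001, -0.003], 'joint_torque': [0.001, -88.321, 1.235, -23.616, 0.017, 0.007, -0.0], 'eef_pos': [140.979, 557.176, 230.826], 'tool_rot': [[-0.969, 0.245, -0.0], [0.245, 0.969, -0.001], [-0.0, -0.001, -1.0]], 'wrist_force': [0.574, 0.161, 0.217], 'torque': [0.01, -0.015, 0.028], 'finger_gap': 85.37}
18.700000000000003
top 52.744654126420336 324.7362063817827 238.24973315568636 [ 401.    0. 1164.] [[0.014, -0.993, 0.12], [-1.0, -0.015, -0.012], [0.014, -0.12, -0.993]]
top box_a_mid 0.89 [347. 212.] 1207 [595. -65.  60.]
top lane 0.78 [286. 213.] 17001 [597.  80.  30.]
top flap_near 0.63 [297. 223.] 55 [572.  52.  30.]
top flap_near 0.31 [261. 287.] 2302 [421. 133.  30.]
top flap_far 0.46 [300. 189.] 28 [656.  47.  30.]
top multimeter_mid 0.91 [260. 287.] 2296 [422. 134.  30.]
top mug 0.72 [108. 199.] 1402 [624. 501.  30.]
top tape 0.33 [512. 323.] 628 [ 345. -452.   30.]
side 50.85220560971444 317.2568967504078 231.6314918898443 [  -5. -932. 1015.] [[0.855, -0.357, 0.375], [-0.518, -0.563, 0.644], [-0.019, -0.745, -0.667]]
side box_a_mid 0.65 [343. 233.] 731 [591. -56.  60.]
side box_a_mid 0.34 [325. 232.] 7971 [550. -23.  60.]
side lane 0.83 [327. 229.] 7727 [578.  12.  30.]
side flap_near 0.76 [318. 218.] 188 [584.  70.  30.]
side flap_near 0.7 [266. 147.] 655 [631. 508.  30.]
side flap_near 0.66 [260. 228.] 1142 [414. 121.  30.]
side flap_far 0.76 [339. 214.] 155 [644.  51.  30.]
side multimeter_mid 0.76 [263. 233.] 1160 [411.  99.  30.]
side multimeter_mid 0.23 [326. 232.] 8123 [571.   3.  30.]
side mug 0.8 [262. 147.] 621 [620. 518.  30.]
side tape 0.84 [270. 274.] 393 [353. -59.  30.]
side tape 0.66 [351. 396.] 660 [ 336. -472.   30.]
```

```bash
python3 - <<'E'
import cv2
a=cv2.imread("pics/top0.png");cv2.imwrite("pics/top0b.png",cv2.resize(a[120:420,60:460],(800,600),interpolation=cv2.INTER_CUBIC))
E
```

```text
(no output)
```

View pics/top0.png

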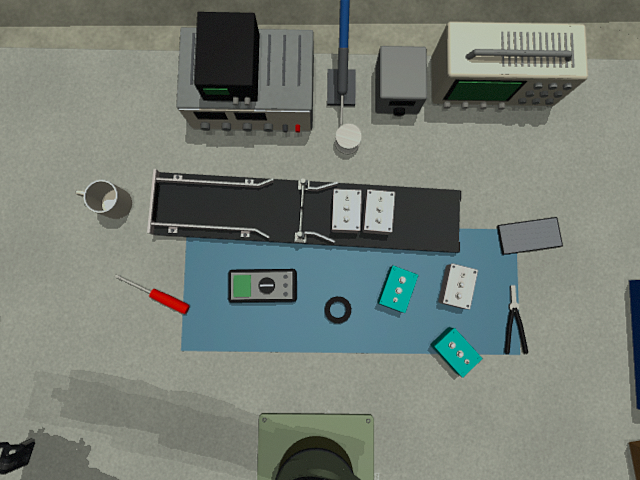

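View pics/side0.png

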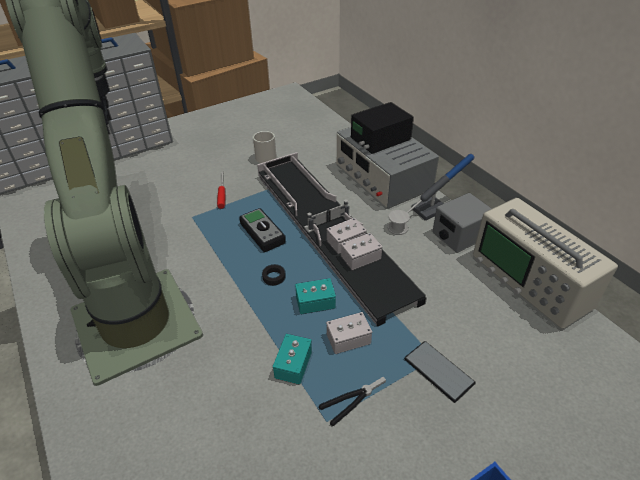

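The top view shows boxes A at (347,211) and B at (379,211) on the lane, and the gate at column ~302. White box C is at (460,286), with turquoise decoys at (398,289) and (457,350). The multimeter is at (262,286). The side view agrees. Next I'll fit the poses with silhouettes.

```bash
cat >> h.py <<'E'
from scipy.optimize import minimize
def boxpts(p,L,W,z0,z1):
    x,y,a=p;c,s=np.cos(a),np.sin(a)
    return np.array([[x+c*u-s*v,y+s*u+c*v,z] for u in(-L/2,L/2) for v in(-W/2,W/2) for z in(z0,z1)])
def soft(c,P,shape,S=4):
    h=cv2.convexHull(((proj(c,P)+.5)*S*16).astype(np.int32)) 
    m=np.zeros((480*S,640*S),np.uint8);cv2.fillConvexPoly(m,h,255,shift=4)
    return cv2.resize(m,(640,480),interpolation=cv2.INTER_AREA)/255.
def fit(cs,masks,p0,L,W,z0,z1):
    def cost(q):
        return sum(np.abs(soft(c,boxpts(q*[1,1,.01],L,W,z0,z1),None)-m).sum()/m.sum() for c,m in zip(cs,masks))
    q0=np.array(p0)*[1,1,100.]
    r=minimize(cost,q0,method="Nelder-Mead",options=dict(initial_simplex=q0+np.array([[0,0,0],[12,0,0],[0,12,0],[0,0,15]]),xatol=.1,fatol=1e-4))
    return r.x*[1,1,.01],r.fun
def white(c,p,r=34):
    im=c["color"].astype(int);m=(im.max(2)-im.min(2)<45)&(im.mean(2)>95)
    w=np.zeros_like(m);u,v=np.round(p).astype(int);w[v-r:v+r,u-r:u+r]=1;m&=w
    n,l,s,ce=cv2.connectedComponentsWithStats(m.astype(np.uint8))
    k=1+np.argmax(s[1:,4]-20*np.hypot(*(ce[1:]-p).T));m=(l==k).astype(np.uint8)
    return cv2.morphologyEx(m,cv2.MORPH_CLOSE,np.ones((5,5)))
E
python3 - <<'E'
from h import *
t=cam("top");s=cam("side")
for n,p,z in(("a",(347,211),30),("b",(379,211),30),("c",(460,286),0)):
    g=ray(t,p,z+50);print(n,g.round())
    mt=white(t,p);r=fit([t],[mt],[g[0],g[1],0.05 if n!="c" else -.2],94,64,z,z+50);print("top",r[0].round(3),round(r[1],3),mt.sum())
    if n=="c":
        ps=proj(s,[g[0],g[1],40]);ms=white(s,ps)
        r=fit([t,s],[mt,ms],r[0],94,64,z,z+50);print("both",r[0].round(3),round(r[1],3),ms.sum())
        print(fit([s],[ms],r[0],94,64,z,z+50))
im=t["color"]
cv2.imwrite("pics/lane.png",cv2.resize(im[160:260,280:480],(800,400),interpolation=cv2.INTER_CUBIC)[:,:,::-1])
E
```

```text
a [595. -63.  80.]
top [ 6.01112e+02 -6.20960e+01 -2.60000e-02] 0.093 1161
b [ 596. -136.   80.]
top [ 6.01424e+02 -1.37933e+02 -9.20000e-02] 0.13 1166
c [ 429. -326.   50.]
top [ 4.31062e+02 -3.29643e+02 -2.18000e-01] 0.191 1174
both [ 4.31012e+02 -3.30224e+02 -2.17000e-01] 0.962 2961
(array([ 4.30884097e+02, -3.02400044e+02, -1.63267045e-01]), np.float64(0.5815126050420167))
```

View pics/lane.png

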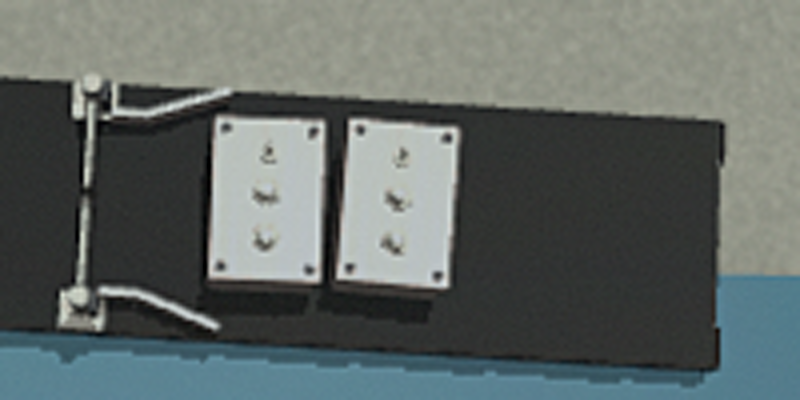

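The crop shows gate pins at about (303,181) and (300,234) in the full picture. The bed's far edge runs to the infeed corner (460,190), and the lids show only their top faces as white. So I'll fit top faces only, and get the lane from the pins and edges.

```bash
python3 - <<'E'
from h import *
t=cam("top")
for n,p,z in(("a",(347,211),30),("b",(379,211),30),("c",(460,286),0)):
    g=ray(t,p,z+50);im=t["color"].astype(int)
    mt=white(t,p)&(im.mean(2)>140) ;mt=cv2.morphologyEx(mt.astype(np.uint8),cv2.MORPH_CLOSE,np.ones((9,9)))
    r=fit([t],[mt],[g[0],g[1],-.03 if n!="c" else -.2],94,64,z+50,z+50);print(n,r[0].round(3),round(r[1],3),mt.sum())
P=[ray(t,(303.2,180.7),86),ray(t,(300,234.2),86)];print("pins",np.round(P,1),np.linalg.norm(P[0]-P[1]))
g=cv2.cvtColor(t["color"],cv2.COLOR_RGB2GRAY).astype(float)
def sub(col,up):
    v=range(150,260)
    o=g[:,col]; m=o<75
    rows=[r for r in range(165,255) if m[r]]
    return (min(rows)-.5) if up else (max(rows)+.5)
cols=[c for c in range(395,455)]
for up in(1,0):
    Q=np.array([ray(t,(c,sub(c,up)),30) for c in cols]);k=np.polyfit(Q[:,1],Q[:,0],1);print("edge",up,k, "x at y=-200",np.polyval(k,-200).round(1))
Q=np.array([ray(t,(max(c for c in range(380,480) if g[r,c]<75)+.5,r),30) for r in range(195,240)]);k=np.polyfit(Q[:,0],Q[:,1],1);print("end",k,np.polyval(k,600))
# far edge on outfeed side
Q=np.array([ray(t,(c,min(r for r in range(160,230) if g[r,c]<75)-.5),30) for c in list(range(400,455))+list(range(280,294))]);k=np.polyfit(Q[:,1],Q[:,0],1);print("far all",k,np.polyval(k,[-200,50]))
E
```

```text
a [ 5.98672e+02 -6.10230e+01 -2.80000e-02] 0.047 1112
b [ 5.97346e+02 -1.35716e+02 -8.50000e-02] 0.052 1105
c [ 4.30105e+02 -3.26204e+02 -2.25000e-01] 0.05 1100
pins [[661.8  37.5  86. ]
 [539.1  42.3  86. ]] 122.82814084767091
edge 1 [4.50109310e-02 6.74449738e+02] x at y=-200 665.4
edge 0 [4.79995726e-02 5.21525899e+02] x at y=-200 511.9
end [-6.30698518e-02 -2.95625140e+02] -333.4670512778793
far all [4.43460084e-02 6.74285405e+02] [665.41620368 676.50270578]
```

```bash
cat >> h.py <<'E'
def need(x,y,z,yaw=None):
    """yaw: wanted angle of tool y axis from world y, ccw"""
    o=get_obs();R=np.array(o["tool_rot"]);d=(np.array([x,y,z])-o["eef_pos"])@R/120
    print("t",o["t"],"pos",np.round(o["eef_pos"],1),"F",np.round(o["wrist_force"],1),"gap",round(o["finger_gap"],1),"q",np.round(o["joint_pos"],2),"zaxis",R[:,2].round(4))
    a=np.arctan2(-R[0,1],R[1,1]);print("tool y yaw",a.round(4),"need dx dy dz",d.round(3),"rz",None if yaw is None else round(-(((yaw-a)+np.pi/2)%np.pi-np.pi/2)/np.pi,4))
E
P="python3 -m inch"
for i in 1 2 3; do python3 -m inch '[{"dx":-1,"dy":-0.62},{"dx":-1,"dy":-0.62},{"dx":-1,"dy":-0.62},{"dx":-1,"dy":-0.62},{"dx":-1,"dy":-0.62}]' >/dev/null; done
python3 -m inch '[{"dx":-0.22,"dy":-0.94},{"dx":-0.22,"dy":-0.94},{"dx":-0.22,"dy":-0.94},{"dx":-0.22,"dy":-0.94}]'
python3 -c "from h import *;need(430,-326,120,-.225)"
```

```text
t 0.95 pos [141.  557.4 231.3] F [0.2 0.4 0.2] gap 85.7 q [-1.36  0.71 -0.03  1.48  0.02  0.95 -0.08] zaxis [-1.e-04 -1.e-04 -1.e+00]
tool y yaw -0.2478 need dx dy dz [-4.14  -6.546  0.928] rz -0.0073invalid input
invalid input
invalid input
invalid input
```

```bash

python3 -m inch '[{"dx":-1,"dy":-0.62,"dz":0,"rx":0,"ry":0,"rz":0,"fingers":100},{"dx":-1,"dy":-0.62,"dz":0,"rx":0,"ry":0,"rz":0,"fingers":100},{"dx":-1,"dy":-0.62,"dz":0,"rx":0,"ry":0,"rz":0,"fingers":100},{"dx":-1,"dy":-0.62,"dz":0,"rx":0,"ry":0,"rz":0,"fingers":100}]'
python3 -c "from h import *;need(430,-326,120,-.225)"
```

```text
t: 1.35
eef_pos: [243.2, 452.2, 231.7]
tool_rot: [[-0.968, 0.252, 0.002], [0.252, 0.968, -0.002], [-0.002, -0.001, -1.0]]
wrist_force: [-0.5, 0.6, -0.1]
finger_gap: 85.4
t 1.35 pos [243.2 452.2 231.7] F [-0.5  0.6 -0.1] gap 85.4 q [-1.11  0.61 -0.05  1.71  0.04  0.82  0.14] zaxis [ 0.002  -0.0016 -1.    ]
tool y yaw -0.2542 need dx dy dz [-3.135 -5.884  0.944] rz -0.0093
```

```bash

for i in 1 2; do python3 -m inch '[{"dx":-1,"dy":-0.62,"dz":0,"rx":0,"ry":0,"rz":0,"fingers":100},{"dx":-1,"dy":-0.62,"dz":0,"rx":0,"ry":0,"rz":0,"fingers":100},{"dx":-1,"dy":-0.62,"dz":0,"rx":0,"ry":0,"rz":0,"fingers":100},{"dx":-1,"dy":-0.62,"dz":0,"rx":0,"ry":0,"rz":0,"fingers":100}]' >/dev/null; done
for i in 1 2 3 4; do python3 -m inch '[{"dx":-0.22,"dy":-0.94,"dz":0,"rx":0,"ry":0,"rz":0,"fingers":100},{"dx":-0.22,"dy":-0.94,"dz":0,"rx":0,"ry":0,"rz":0,"fingers":100},{"dx":-0.22,"dy":-0.94,"dz":0,"rx":0,"ry":0,"rz":0,"fingers":100},{"dx":-0.22,"dy":-0.94,"dz":0,"rx":0,"ry":0,"rz":0,"fingers":100}]' >/dev/null; done
python3 -c "from h import *;need(430,-326,120,-.225)"
```

```text
t 3.75 pos [ 427.8 -210.6  231.1] F [-0.2  1.   0.6] gap 85.3 q [ 0.5   0.57 -0.19  1.83  0.14  0.76  1.56] zaxis [ 2.e-04  2.e-04 -1.e+00]
tool y yaw -0.2486 need dx dy dz [-0.254 -0.928  0.926] rz -0.0075
```

```bash

python3 -m inch '[{"dx":-0.254,"dy":-0.928,"dz":0,"rx":0,"ry":0,"rz":-0.0075,"fingers":100},{"dx":-0.254,"dy":-0.928,"dz":0.5,"rx":0,"ry":0,"rz":-0.0075,"fingers":100},{"dx":-0.254,"dy":-0.928,"dz":0.926,"rx":0,"ry":0,"rz":-0.0075,"fingers":100},{"dx":-0.254,"dy":-0.928,"dz":0.926,"rx":0,"ry":0,"rz":-0.0075,"fingers":100},{"dx":-0.254,"dy":-0.928,"dz":0.926,"rx":0,"ry":0,"rz":-0.0075,"fingers":100},{"dx":-0.254,"dy":-0.928,"dz":0.926,"rx":0,"ry":0,"rz":-0.0075,"fingers":100}]' >/dev/null
python3 - <<'E'
from h import *
need(430,-326,8,-.225)
s=cam("side");im=s["color"]
m=(proj(s,boxpts([430,-326,-.225],94,64,0,50)));print(m.round())
for p in m: cv2.circle(im,tuple(int(v) for v in p),1,(255,0,0),-1)
cv2.imwrite("pics/s1.png",cv2.resize(im[220:400,240:480],(800,600),interpolation=cv2.INTER_CUBIC)[:,:,::-1])
E
```

```text
t 4.35 pos [ 430.7 -323.8  121.1] F [-0.3  0.8  0.5] gap 85.3 q [ 0.68  0.81 -0.17  1.74  0.22  0.61  1.73] zaxis [ 6.e-04  8.e-04 -1.e+00]
tool y yaw -0.2218 need dx dy dz [ 0.002 -0.02   0.943] rz 0.001
[[335. 354.]
 [335. 341.]
 [326. 333.]
 [326. 320.]
 [372. 343.]
 [373. 330.]
 [362. 323.]
 [363. 310.]]
```

View pics/s1.png

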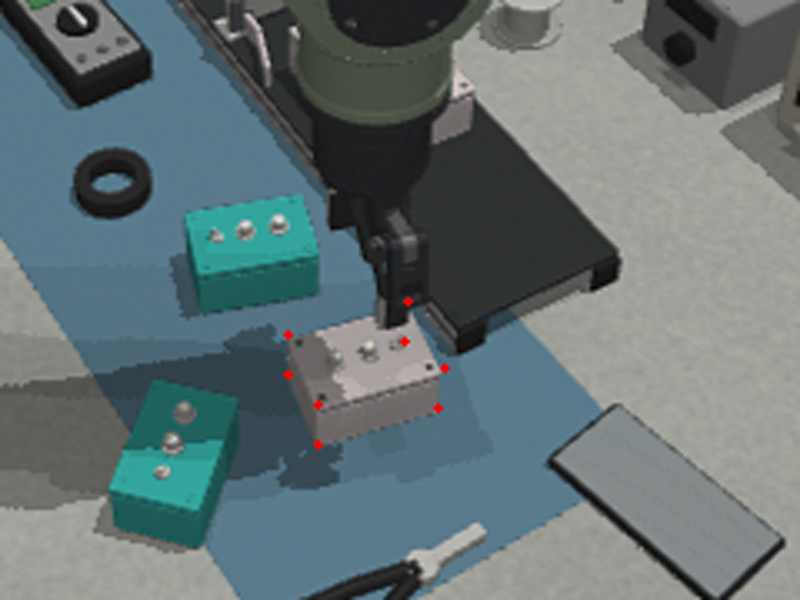

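The projected corners match the white box within a pixel or so. I'll descend and grip.

```bash

python3 -m inch '[{"dx":0,"dy":-0.02,"dz":0.35,"rx":0,"ry":0,"rz":0,"fingers":100},{"dx":0,"dy":-0.02,"dz":0.65,"rx":0,"ry":0,"rz":0,"fingers":100},{"dx":0,"dy":-0.02,"dz":0.85,"rx":0,"ry":0,"rz":0,"fingers":100},{"dx":0,"dy":-0.02,"dz":0.93,"rx":0,"ry":0,"rz":0,"fingers":100},{"dx":0,"dy":-0.02,"dz":0.93,"rx":0,"ry":0,"rz":0,"fingers":100},{"dx":0,"dy":-0.02,"dz":0.93,"rx":0,"ry":0,"rz":0,"fingers":100}]' 40
python3 -m inch '[{"dx":0,"dy":0,"dz":0,"rx":0,"ry":0,"rz":0,"fingers":60},{"dx":0,"dy":0,"dz":0,"rx":0,"ry":0,"rz":0,"fingers":60},{"dx":0,"dy":0,"dz":0,"rx":0,"ry":0,"rz":0,"fingers":60},{"dx":0,"dy":0,"dz":0,"rx":0,"ry":0,"rz":0,"fingers":60},{"dx":0,"dy":0,"dz":0,"rx":0,"ry":0,"rz":0,"fingers":60},{"dx":0,"dy":0,"dz":0,"rx":0,"ry":0,"rz":0,"fingers":60}]' 40
python3 -c "from h import *;need(430,-326,128)"
```

```text
t: 5.0
eef_pos: [429.6, -328.4, 10.4]
tool_rot: [[-0.975, 0.222, 0.002], [0.222, 0.975, -0.001], [-0.002, -0.001, -1.0]]
wrist_force: [0.4, 0.9, 0.9]
finger_gap: 85.2
t: 5.6
eef_pos: [429.3, -328.6, 10.0]
tool_rot: [[-0.975, 0.222, 0.002], [0.222, 0.975, -0.001], [-0.002, -0.001, -1.0]]
wrist_force: [-2.1, 1.7, 16.0]
finger_gap: 63.5
t 5.6 pos [ 429.3 -328.6   10. ] F [-2.1  1.7 16. ] gap 63.5 q [ 0.65  1.01 -0.11  1.79  0.26  0.36  1.69] zaxis [ 1.6e-03 -9.0e-04 -1.0e+00]
tool y yaw -0.2243 need dx dy dz [-0.003  0.022 -0.983] rz None
```

```bash

python3 -m inch '[{"dx":0,"dy":0,"dz":-0.2,"rx":0,"ry":0,"rz":0,"fingers":60},{"dx":0,"dy":0,"dz":-0.5,"rx":0,"ry":0,"rz":0,"fingers":60},{"dx":0,"dy":0,"dz":-0.8,"rx":0,"ry":0,"rz":0,"fingers":60},{"dx":0,"dy":0,"dz":-1,"rx":0,"ry":0,"rz":0,"fingers":60},{"dx":0,"dy":0,"dz":-1,"rx":0,"ry":0,"rz":0,"fingers":60},{"dx":0,"dy":0,"dz":-1,"rx":0,"ry":0,"rz":0,"fingers":60}]'
python3 -c "from h import *;need(590.8,-231.8,130,-.043)"
```

```text
t: 6.2
eef_pos: [428.6, -328.5, 128.9]
tool_rot: [[-0.975, 0.223, 0.0], [0.223, 0.975, -0.001], [-0.001, -0.0, -1.0]]
wrist_force: [-0.6, 0.7, -3.2]
finger_gap: 63.7
t 6.2 pos [ 428.6 -328.5  128.9] F [-0.6  0.7 -3.2] gap 63.7 q [ 0.69  0.8  -0.18  1.73  0.22  0.63  1.73] zaxis [ 5.e-04 -6.e-04 -1.e+00]
tool y yaw -0.2244 need dx dy dz [-1.138  1.086 -0.009] rz -0.0577
```

Box weighs ~0.35 kg and is held. I'll move above the placing spot.

```bash

python3 -m inch '[{"dx":-0.2,"dy":0.2,"dz":0,"rx":0,"ry":0,"rz":-0.02,"fingers":60},{"dx":-0.5,"dy":0.45,"dz":0,"rx":0,"ry":0,"rz":-0.04,"fingers":60},{"dx":-0.75,"dy":0.7,"dz":0,"rx":0,"ry":0,"rz":-0.0577,"fingers":60},{"dx":-1,"dy":0.95,"dz":0,"rx":0,"ry":0,"rz":-0.0577,"fingers":60},{"dx":-1,"dy":0.95,"dz":0,"rx":0,"ry":0,"rz":-0.0577,"fingers":60},{"dx":-1,"dy":0.95,"dz":0,"rx":0,"ry":0,"rz":-0.0577,"fingers":60},{"dx":-1,"dy":0.95,"dz":0,"rx":0,"ry":0,"rz":-0.0577,"fingers":60}]'
python3 -c "from h import *;need(590.8,-231.8,60,-.043)"
```

```text
t: 6.9
eef_pos: [570.1, -244.5, 127.8]
tool_rot: [[-0.999, 0.044, -0.002], [0.044, 0.999, -0.0], [0.002, -0.0, -1.0]]
wrist_force: [-0.2, -0.6, -3.6]
finger_gap: 63.7
t 6.9 pos [ 570.1 -244.5  127.8] F [-0.2 -0.6 -3.6] gap 63.7 q [ 0.45  0.91 -0.21  1.42  0.22  0.84  1.7 ] zaxis [-1.8e-03 -2.0e-04 -1.0e+00]
tool y yaw -0.0438 need dx dy dz [-0.169  0.114  0.565] rz -0.0003
```

```bash

python3 -m inch '[{"dx":-0.169,"dy":0.114,"dz":0,"rx":0,"ry":0,"rz":0,"fingers":60},{"dx":-0.169,"dy":0.114,"dz":0.25,"rx":0,"ry":0,"rz":0,"fingers":60},{"dx":-0.169,"dy":0.114,"dz":0.45,"rx":0,"ry":0,"rz":0,"fingers":60},{"dx":-0.169,"dy":0.114,"dz":0.6,"rx":0,"ry":0,"rz":0,"fingers":60},{"dx":-0.169,"dy":0.114,"dz":0.66,"rx":0,"ry":0,"rz":0,"fingers":60},{"dx":-0.169,"dy":0.114,"dz":0.66,"rx":0,"ry":0,"rz":0,"fingers":60},{"dx":-0.169,"dy":0.114,"dz":0.66,"rx":0,"ry":0,"rz":0,"fingers":60},{"dx":-0.169,"dy":0.114,"dz":0.66,"rx":0,"ry":0,"rz":0,"fingers":60}]'
python3 -c "from h import *;need(590.8,-231.8,40,-.043)"
```

```text
t: 7.7
eef_pos: [592.2, -231.5, 50.5]
tool_rot: [[-0.999, 0.043, 0.001], [0.043, 0.999, -0.001], [-0.001, -0.001, -1.0]]
wrist_force: [1.0, 0.6, -3.4]
finger_gap: 63.6
t 7.7 pos [ 592.2 -231.5   50.5] F [ 1.   0.6 -3.4] gap 63.6 q [ 0.41  1.03 -0.18  1.4   0.24  0.73  1.66] zaxis [ 1.3e-03 -6.0e-04 -1.0e+00]
tool y yaw -0.0433 need dx dy dz [ 0.012 -0.003  0.087] rz -0.0001
```

```bash

python3 -m inch '[{"dx":0.012,"dy":0,"dz":0.02,"rx":0,"ry":0,"rz":0,"fingers":60},{"dx":0.012,"dy":0,"dz":0.04,"rx":0,"ry":0,"rz":0,"fingers":60},{"dx":0.012,"dy":0,"dz":0.05,"rx":0,"ry":0,"rz":0,"fingers":60},{"dx":0.012,"dy":0,"dz":0.055,"rx":0,"ry":0,"rz":0,"fingers":60},{"dx":0.012,"dy":0,"dz":0.06,"rx":0,"ry":0,"rz":0,"fingers":60},{"dx":0.012,"dy":0,"dz":0.06,"rx":0,"ry":0,"rz":0,"fingers":60}]'
python3 -m inch '[{"dx":0,"dy":0,"dz":0.005,"rx":0,"ry":0,"rz":0,"fingers":60},{"dx":0,"dy":0,"dz":0.01,"rx":0,"ry":0,"rz":0,"fingers":60},{"dx":0,"dy":0,"dz":0.01,"rx":0,"ry":0,"rz":0,"fingers":60}]'
```

```text
t: 8.3
eef_pos: [590.4, -231.0, 42.2]
tool_rot: [[-0.999, 0.043, -0.0], [0.043, 0.999, -0.0], [0.0, -0.0, -1.0]]
wrist_force: [-0.6, 0.3, -3.1]
finger_gap: 63.1
t: 8.6
eef_pos: [590.4, -231.1, 40.9]
tool_rot: [[-0.999, 0.043, -0.0], [0.043, 0.999, -0.0], [0.0, -0.0, -1.0]]
wrist_force: [0.7, -1.0, -3.0]
finger_gap: 63.5
```

```bash

python3 -m inch '[{"dx":0,"dy":0,"dz":0.005,"rx":0,"ry":0,"rz":0,"fingers":60},{"dx":0,"dy":0,"dz":0.01,"rx":0,"ry":0,"rz":0,"fingers":60},{"dx":0,"dy":0,"dz":0.01,"rx":0,"ry":0,"rz":0,"fingers":60}]'
python3 -m inch '[{"dx":0,"dy":0,"dz":0.005,"rx":0,"ry":0,"rz":0,"fingers":60},{"dx":0,"dy":0,"dz":0.008,"rx":0,"ry":0,"rz":0,"fingers":60},{"dx":0,"dy":0,"dz":0.008,"rx":0,"ry":0,"rz":0,"fingers":60}]'
```

```text
t: 8.9
eef_pos: [590.4, -231.1, 40.1]
tool_rot: [[-0.999, 0.043, 0.0], [0.043, 0.999, -0.0], [-0.0, -0.0, -1.0]]
wrist_force: [-2.9, 1.3, 3.4]
finger_gap: 63.7
t: 9.2
eef_pos: [590.4, -231.1, 40.1]
tool_rot: [[-0.999, 0.043, 0.0], [0.043, 0.999, -0.0], [-0.0, -0.0, -1.0]]
wrist_force: [-9.0, 4.0, 21.2]
finger_gap: 63.6
```

In contact with the bed. I'll open part-way, to leave room to box B, and lift.

```bash

python3 -m inch '[{"dx":0,"dy":0,"dz":-0.012,"rx":0,"ry":0,"rz":0,"fingers":60},{"dx":0,"dy":0,"dz":-0.012,"rx":0,"ry":0,"rz":0,"fingers":92},{"dx":0,"dy":0,"dz":-0.012,"rx":0,"ry":0,"rz":0,"fingers":92},{"dx":0,"dy":0,"dz":-0.012,"rx":0,"ry":0,"rz":0,"fingers":92},{"dx":0,"dy":0,"dz":-0.012,"rx":0,"ry":0,"rz":0,"fingers":92}]'
python3 -m inch '[{"dx":0,"dy":0,"dz":-0.1,"rx":0,"ry":0,"rz":0,"fingers":92},{"dx":0,"dy":0,"dz":-0.3,"rx":0,"ry":0,"rz":0,"fingers":92},{"dx":0,"dy":0,"dz":-0.6,"rx":0,"ry":0,"rz":0,"fingers":92},{"dx":0,"dy":0,"dz":-0.9,"rx":0,"ry":0,"rz":0,"fingers":92},{"dx":0,"dy":0,"dz":-0.9,"rx":0,"ry":0,"rz":0,"fingers":92},{"dx":0,"dy":0,"dz":-0.9,"rx":0,"ry":0,"rz":0,"fingers":92}]'
python3 - <<'E'
from h import *
need(570,-380,110,1.527)
t=cam("top");save(t,"t2");s=cam("side");save(s,"s2")
a=cv2.resize(t["color"][160:300,280:500],(800,510),interpolation=cv2.INTER_CUBIC);cv2.imwrite("pics/t2c.png",a[:,:,::-1])
a=cv2.resize(s["color"][200:340,280:460],(770,600),interpolation=cv2.INTER_CUBIC);cv2.imwrite("pics/s2c.png",a[:,:,::-1])
E
```

```text
t: 9.7
eef_pos: [590.4, -231.1, 40.2]
tool_rot: [[-0.999, 0.043, -0.0], [0.043, 0.999, -0.0], [0.0, -0.0, -1.0]]
wrist_force: [0.2, -0.3, -0.3]
finger_gap: 78.7
t: 10.3
eef_pos: [590.6, -231.2, 149.4]
tool_rot: [[-0.999, 0.043, 0.001], [0.043, 0.999, -0.001], [-0.001, -0.001, -1.0]]
wrist_force: [1.1, -0.2, -0.7]
finger_gap: 78.3
t 10.3 pos [ 590.6 -231.2  149.4] F [ 1.1 -0.2 -0.7] gap 78.3 q [ 0.42  0.9  -0.21  1.35  0.21  0.92  1.68] zaxis [ 1.3e-03 -7.0e-04 -1.0e+00]
tool y yaw -0.0431 need dx dy dz [ 0.119 -1.246  0.329] rz -0.4998
```

View pics/s2c.png

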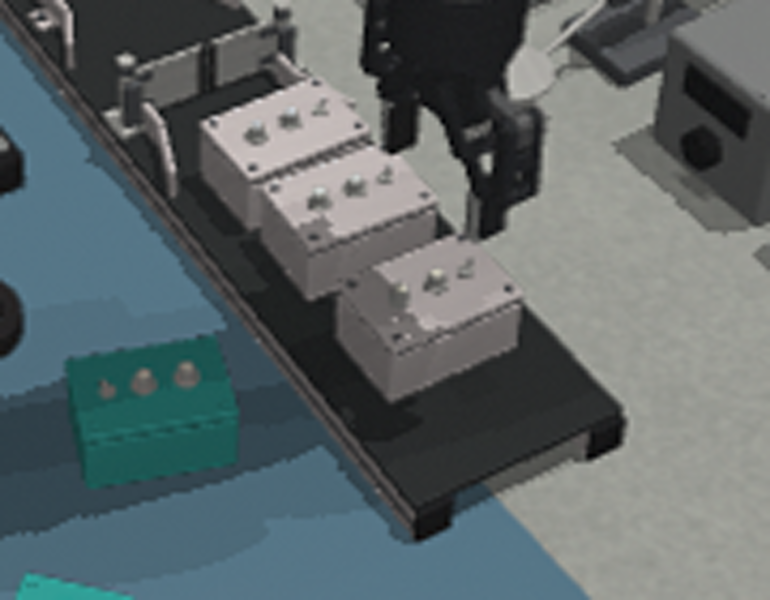

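All three stand on the infeed with the gate shut, and C is square with a ~28 mm gap. Next I'll move behind the row and turn the jaws across the lane, fingers about half open as a two-point pusher.

```bash

python3 -m inch '[{"dx":0,"dy":-0.3,"dz":0,"rx":0,"ry":0,"rz":0.045,"fingers":53},{"dx":0,"dy":-0.6,"dz":0,"rx":0,"ry":0,"rz":0.09,"fingers":53},{"dx":0,"dy":-0.63,"dz":0,"rx":0,"ry":0,"rz":0.135,"fingers":53},{"dx":0,"dy":-0.63,"dz":0,"rx":0,"ry":0,"rz":0.18,"fingers":53},{"dx":0,"dy":-0.63,"dz":0,"rx":0,"ry":0,"rz":0.225,"fingers":53},{"dx":0,"dy":-0.63,"dz":0,"rx":0,"ry":0,"rz":0.27,"fingers":53},{"dx":0,"dy":-0.63,"dz":0,"rx":0,"ry":0,"rz":0.315,"fingers":53},{"dx":0,"dy":-0.63,"dz":0,"rx":0,"ry":0,"rz":0.36,"fingers":53},{"dx":0,"dy":-0.63,"dz":0,"rx":0,"ry":0,"rz":0.405,"fingers":53},{"dx":0,"dy":-0.63,"dz":0,"rx":0,"ry":0,"rz":0.45,"fingers":53},{"dx":0,"dy":-0.63,"dz":0,"rx":0,"ry":0,"rz":0.495,"fingers":53},{"dx":0,"dy":-0.63,"dz":0,"rx":0,"ry":0,"rz":0.5,"fingers":53}]'
python3 - <<'E'
from h import *
need(587.7,-304.8,38,1.528)
t=cam("top");im=t["color"].astype(int);M=np.array([600.5,40])
for n,p,z in(("a",(347,211),30),("b",(379,211),30),("c",proj(t,[590.8,-231.5,80]),30)):
    g=ray(t,p,80);mt=white(t,p)&(im.mean(2)>140);mt=cv2.morphologyEx(mt.astype(np.uint8),cv2.MORPH_CLOSE,np.ones((9,9)))
    q,e=fit([t],[mt],[g[0],g[1],-.04],94,64,80,80);d=q[:2]-M;print(n,q.round(3),"s",(d@[-.0+.043,.999]).round(1),"u",(d@[.999,-.043]).round(1),"e",round(e,3),mt.sum())
E
```

```text
t: 11.6
eef_pos: [586.9, -306.2, 147.3]
tool_rot: [[0.046, 0.999, -0.002], [0.999, -0.046, 0.0], [0.0, -0.002, -1.0]]
wrist_force: [-1.2, -0.1, 0.3]
finger_gap: 45.2
t 11.6 pos [ 586.9 -306.2  147.3] F [-1.2 -0.1  0.3] gap 45.2 q [ 0.35  0.95  0.21  1.23 -0.2   0.98  0.54] zaxis [-1.6e-03  2.0e-04 -1.0e+00]
tool y yaw -1.6166 need dx dy dz [0.012 0.007 0.911] rz -0.001
a [ 5.98651e+02 -6.10900e+01 -2.80000e-02] s -101.1 u 2.5 e 0.044 1116
b [ 5.97734e+02 -1.35711e+02 -7.90000e-02] s -175.7 u 4.8 e 0.047 1111
c [ 5.91031e+02 -2.29871e+02 -4.60000e-02] s -270.0 u 2.1 e 0.111 1044
```

```bash

python3 -m inch '[{"dx":0.012,"dy":0.007,"dz":0.3,"rx":0,"ry":0,"rz":-0.001,"fingers":53},{"dx":0.012,"dy":0.007,"dz":0.6,"rx":0,"ry":0,"rz":-0.001,"fingers":53},{"dx":0.012,"dy":0.007,"dz":0.8,"rx":0,"ry":0,"rz":-0.001,"fingers":53},{"dx":0.012,"dy":0.007,"dz":0.9,"rx":0,"ry":0,"rz":-0.001,"fingers":53},{"dx":0.012,"dy":0.007,"dz":0.9,"rx":0,"ry":0,"rz":-0.001,"fingers":53},{"dx":0.012,"dy":0.007,"dz":0.9,"rx":0,"ry":0,"rz":-0.001,"fingers":53}]'
python3 -c "from h import *;need(600.5+.043*84+2,40+.999*84,38,1.528)"
```

```text
t: 12.25
eef_pos: [588.5, -305.5, 41.3]
tool_rot: [[0.039, 0.999, 0.001], [0.999, -0.039, -0.001], [-0.001, 0.001, -1.0]]
wrist_force: [-0.7, -0.3, 0.4]
finger_gap: 45.2
t 12.25 pos [ 588.5 -305.5   41.3] F [-0.7 -0.3  0.4] gap 45.2 q [ 0.36  1.09  0.18  1.29 -0.22  0.78  0.56] zaxis [ 1.e-03 -6.e-04 -1.e+00]
tool y yaw -1.6094 need dx dy dz [3.582 0.009 0.026] rz 0.0013
```

```bash

python3 -m inch '[{"dx":0.055,"dy":0.004,"dz":0.01,"rx":0,"ry":0,"rz":0.001,"fingers":53},{"dx":0.11,"dy":0.004,"dz":0.02,"rx":0,"ry":0,"rz":0.001,"fingers":53},{"dx":0.165,"dy":0.004,"dz":0.02,"rx":0,"ry":0,"rz":0.001,"fingers":53},{"dx":0.21,"dy":0.004,"dz":0.02,"rx":0,"ry":0,"rz":0.001,"fingers":53},{"dx":0.26,"dy":0.004,"dz":0.02,"rx":0,"ry":0,"rz":0.001,"fingers":53},{"dx":0.31,"dy":0.004,"dz":0.02,"rx":0,"ry":0,"rz":0.001,"fingers":53},{"dx":0.36,"dy":0.004,"dz":0.02,"rx":0,"ry":0,"rz":0.001,"fingers":53},{"dx":0.41,"dy":0.004,"dz":0.02,"rx":0,"ry":0,"rz":0.001,"fingers":53},{"dx":0.46,"dy":0.004,"dz":0.02,"rx":0,"ry":0,"rz":0.001,"fingers":53},{"dx":0.51,"dy":0.004,"dz":0.02,"rx":0,"ry":0,"rz":0.001,"fingers":53},{"dx":0.56,"dy":0.004,"dz":0.02,"rx":0,"ry":0,"rz":0.001,"fingers":53},{"dx":0.61,"dy":0.004,"dz":0.02,"rx":0,"ry":0,"rz":0.001,"fingers":53}]'
python3 - <<'E'
from h import *
need(600.5+.043*84+2,40+.999*84,38,1.528)
s=cam("side")
cv2.imwrite("pics/s3.png",cv2.resize(s["color"][180:320,260:440],(770,600),interpolation=cv2.INTER_CUBIC)[:,:,::-1])
E
```

```text
t: 13.45
eef_pos: [591.4, -232.1, 38.0]
tool_rot: [[0.043, 0.999, 0.0], [0.999, -0.043, -0.001], [-0.001, 0.0, -1.0]]
wrist_force: [-0.0, -7.4, 0.3]
finger_gap: 45.1
t 13.45 pos [ 591.4 -232.1   38. ] F [-0.  -7.4  0.3] gap 45.1 q [ 0.24  1.06  0.18  1.41 -0.25  0.69  0.48] zaxis [ 1.e-04 -1.e-03 -1.e+00]
tool y yaw -1.6141 need dx dy dz [ 2.97  -0.006 -0.003] rz -0.0002
```

View pics/s3.png

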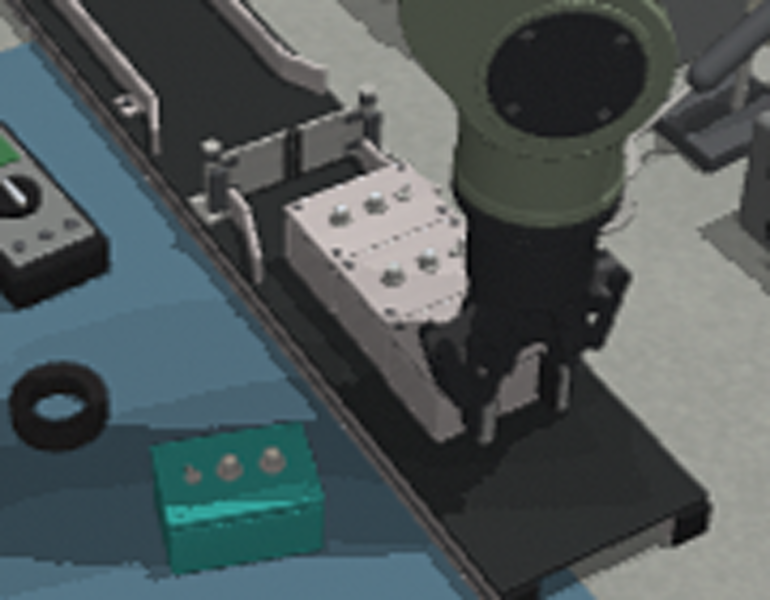

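The row is closed up and straight, 7 N push. Continuing into the gate.

```bash

python3 -m inch '[{"dx":0.05,"dy":-0.003,"dz":0,"rx":0,"ry":0,"rz":0,"fingers":53},{"dx":0.1,"dy":-0.003,"dz":0,"rx":0,"ry":0,"rz":0,"fingers":53},{"dx":0.15,"dy":-0.003,"dz":0,"rx":0,"ry":0,"rz":0,"fingers":53},{"dx":0.2,"dy":-0.003,"dz":0,"rx":0,"ry":0,"rz":0,"fingers":53},{"dx":0.25,"dy":-0.003,"dz":0,"rx":0,"ry":0,"rz":0,"fingers":53},{"dx":0.3,"dy":-0.003,"dz":0,"rx":0,"ry":0,"rz":0,"fingers":53},{"dx":0.35,"dy":-0.003,"dz":0,"rx":0,"ry":0,"rz":0,"fingers":53},{"dx":0.4,"dy":-0.003,"dz":0,"rx":0,"ry":0,"rz":0,"fingers":53},{"dx":0.45,"dy":-0.003,"dz":0,"rx":0,"ry":0,"rz":0,"fingers":53},{"dx":0.5,"dy":-0.003,"dz":0,"rx":0,"ry":0,"rz":0,"fingers":53},{"dx":0.55,"dy":-0.003,"dz":0,"rx":0,"ry":0,"rz":0,"fingers":53},{"dx":0.6,"dy":-0.003,"dz":0,"rx":0,"ry":0,"rz":0,"fingers":53}]'
python3 -c "from h import *;need(600.5+.043*84+1,40+.999*84,38,1.528)"
```

```text
t: 14.7
eef_pos: [594.0, -161.4, 38.0]
tool_rot: [[0.044, 0.999, 0.0], [0.999, -0.044, -0.003], [-0.003, 0.0, -1.0]]
wrist_force: [-0.7, -18.7, -0.1]
finger_gap: 45.3
t 14.7 pos [ 594.  -161.4   38. ] F [ -0.7 -18.7  -0.1] gap 45.3 q [ 0.12  1.04  0.19  1.5  -0.28  0.63  0.4 ] zaxis [ 1.0e-04 -2.5e-03 -1.0e+00]
tool y yaw -1.6146 need dx dy dz [ 2.38  -0.012 -0.006] rz -0.0003
```

```bash

python3 -m inch '[{"dx":0.05,"dy":-0.003,"dz":0,"rx":0,"ry":0,"rz":0,"fingers":53},{"dx":0.1,"dy":-0.003,"dz":0,"rx":0,"ry":0,"rz":0,"fingers":53},{"dx":0.15,"dy":-0.003,"dz":0,"rx":0,"ry":0,"rz":0,"fingers":53},{"dx":0.2,"dy":-0.003,"dz":0,"rx":0,"ry":0,"rz":0,"fingers":53},{"dx":0.25,"dy":-0.003,"dz":0,"rx":0,"ry":0,"rz":0,"fingers":53},{"dx":0.3,"dy":-0.003,"dz":0,"rx":0,"ry":0,"rz":0,"fingers":53}]'
python3 - <<'E'
from h import *
need(600.5+.043*84+1,40+.999*84,38,1.528)
s=cam("side")
cv2.imwrite("pics/s4.png",cv2.resize(s["color"][150:290,250:430],(770,600),interpolation=cv2.INTER_CUBIC)[:,:,::-1])
E
```

```text
t: 15.3
eef_pos: [595.1, -125.8, 38.0]
tool_rot: [[0.044, 0.999, -0.0], [0.999, -0.044, -0.003], [-0.003, 0.0, -1.0]]
wrist_force: [-0.5, -11.7, -0.3]
finger_gap: 45.2
t 15.3 pos [ 595.1 -125.8   38. ] F [ -0.5 -11.7  -0.3] gap 45.2 q [ 0.06  1.03  0.2   1.53 -0.29  0.61  0.36] zaxis [-1.0e-04 -2.8e-03 -1.0e+00]
tool y yaw -1.6152 need dx dy dz [ 2.083 -0.009 -0.006] rz -0.0005
```

View pics/s4.png

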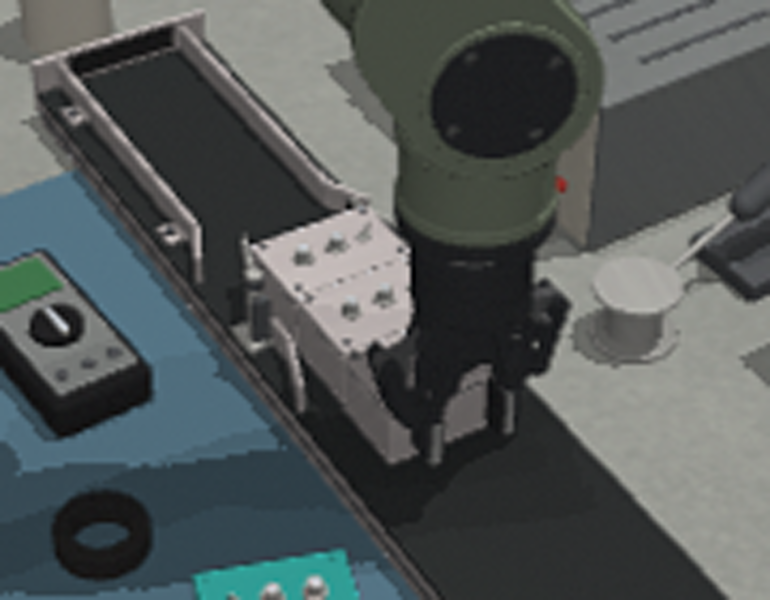

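Box A is through and the flaps are open, with the row straight. Continuing.

```bash

for i in 1 2; do python3 -m inch '[{"dx":0.05,"dy":-0.002,"dz":0,"rx":0,"ry":0,"rz":0,"fingers":53},{"dx":0.1,"dy":-0.002,"dz":0,"rx":0,"ry":0,"rz":0,"fingers":53},{"dx":0.15,"dy":-0.002,"dz":0,"rx":0,"ry":0,"rz":0,"fingers":53},{"dx":0.2,"dy":-0.002,"dz":0,"rx":0,"ry":0,"rz":0,"fingers":53},{"dx":0.25,"dy":-0.002,"dz":0,"rx":0,"ry":0,"rz":0,"fingers":53},{"dx":0.3,"dy":-0.002,"dz":0,"rx":0,"ry":0,"rz":0,"fingers":53},{"dx":0.35,"dy":-0.002,"dz":0,"rx":0,"ry":0,"rz":0,"fingers":53},{"dx":0.4,"dy":-0.002,"dz":0,"rx":0,"ry":0,"rz":0,"fingers":53},{"dx":0.45,"dy":-0.002,"dz":0,"rx":0,"ry":0,"rz":0,"fingers":53},{"dx":0.5,"dy":-0.002,"dz":0,"rx":0,"ry":0,"rz":0,"fingers":53},{"dx":0.55,"dy":-0.002,"dz":0,"rx":0,"ry":0,"rz":0,"fingers":53},{"dx":0.6,"dy":-0.002,"dz":0,"rx":0,"ry":0,"rz":0,"fingers":53}]' |grep -v rot; done
python3 - <<'E'
from h import *
need(600.5+.043*84,40+.999*84,38,1.528)
s=cam("side")
cv2.imwrite("pics/s5.png",cv2.resize(s["color"][140:280,230:410],(770,600),interpolation=cv2.INTER_CUBIC)[:,:,::-1])
E
```

```text
t: 16.55
eef_pos: [598.0, -53.2, 37.9]
wrist_force: [-0.1, -10.2, 0.7]
finger_gap: 45.6
t: 17.75
eef_pos: [600.9, 18.5, 37.9]
wrist_force: [-1.5, -10.7, 1.3]
finger_gap: 45.1
t 17.75 pos [600.9  18.5  37.9] F [ -1.5 -10.7   1.3] gap 45.1 q [-0.19  1.03  0.23  1.55 -0.35  0.6   0.17] zaxis [-4.e-04 -2.e-03 -1.e+00]
tool y yaw -1.6149 need dx dy dz [ 0.879 -0.012 -0.003] rz -0.0004
```

View pics/s5.png

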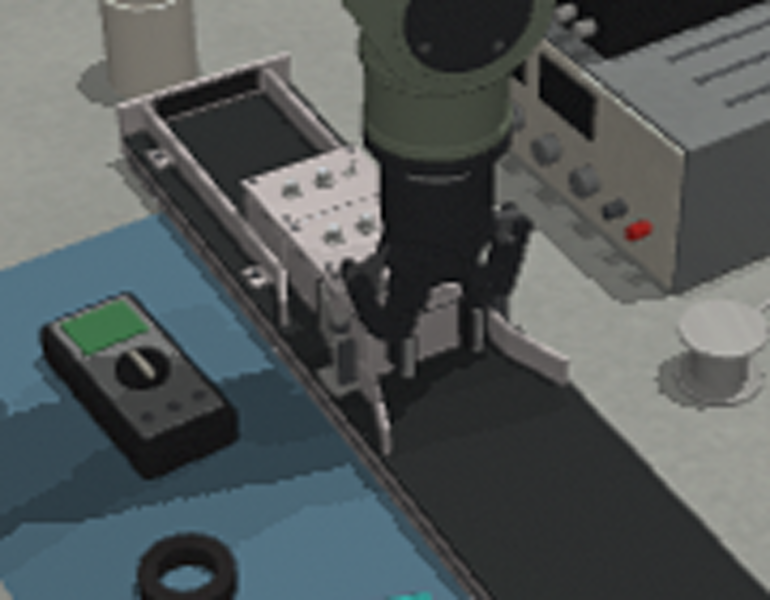

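```bash
python3 - <<'E'
from h import *
s=cam("side");f=K(s);o=np.array(s["position"]);M=np.array([600.5,40,0]);n=np.array([.043,.999,0])
for nm,p in(("near out top",(345,265)),("near bottom",(385,340)),("near tip",(407,375)),("far out",(532,212)),("far bottom",(500,270)),("far low",(490,300)),("near mid",(352,300))):
    p=np.array(p)/4.28+[230,140]
    d=np.array(s["attitude"])@[(p[0]-s["cx"])/f,(p[1]-s["cy"])/f,1]
    for off in(-32,-10):
        P=o+d*(((M+off*n-o)@n)/(d@n));print(nm,off,"u",((P-M)@[.999,-.043,0]).round(),"z",P[2].round())
E
```

```text
near out top -32 u -73.0 z 155.0
near out top -10 u -62.0 z 136.0
near bottom -32 u -45.0 z 81.0
near bottom -10 u -33.0 z 59.0
near tip -32 u -29.0 z 42.0
near tip -10 u -16.0 z 20.0
far out -32 u 68.0 z 144.0
far out -10 u 82.0 z 125.0
far bottom -32 u 44.0 z 105.0
far bottom -10 u 58.0 z 84.0
far low -32 u 36.0 z 82.0
far low -10 u 50.0 z 60.0
near mid -32 u -69.0 z 125.0
near mid -10 u -58.0 z 105.0
```

The gripper's wide knuckles are at z > 105, above the pins (86), so there's clearance. I'll finish the push.

```bash

for i in 1 2; do python3 -m inch '[{"dx":0.05,"dy":-0.004,"dz":0,"rx":0,"ry":0,"rz":0,"fingers":53},{"dx":0.1,"dy":-0.004,"dz":0,"rx":0,"ry":0,"rz":0,"fingers":53},{"dx":0.15,"dy":-0.004,"dz":0,"rx":0,"ry":0,"rz":0,"fingers":53},{"dx":0.2,"dy":-0.004,"dz":0,"rx":0,"ry":0,"rz":0,"fingers":53},{"dx":0.25,"dy":-0.004,"dz":0,"rx":0,"ry":0,"rz":0,"fingers":53},{"dx":0.3,"dy":-0.004,"dz":0,"rx":0,"ry":0,"rz":0,"fingers":53},{"dx":0.35,"dy":-0.004,"dz":0,"rx":0,"ry":0,"rz":0,"fingers":53},{"dx":0.4,"dy":-0.004,"dz":0,"rx":0,"ry":0,"rz":0,"fingers":53},{"dx":0.44,"dy":-0.004,"dz":0,"rx":0,"ry":0,"rz":0,"fingers":53},{"dx":0.44,"dy":-0.004,"dz":0,"rx":0,"ry":0,"rz":0,"fingers":53}]' |grep -v rot; done
python3 - <<'E'
from h import *
need(600.5+.043*84,40+.999*84,38,1.528)
s=cam("side")
cv2.imwrite("pics/s6.png",cv2.resize(s["color"][120:260,230:410],(770,600),interpolation=cv2.INTER_CUBIC)[:,:,::-1])
E
```

```text
t: 18.85
eef_pos: [602.6, 72.4, 37.8]
wrist_force: [0.9, -5.2, 0.5]
finger_gap: 45.3
t: 19.85
eef_pos: [604.2, 125.8, 37.6]
wrist_force: [0.0, -0.4, -0.6]
finger_gap: 45.2
t 19.85 pos [604.2 125.8  37.6] F [ 0.  -0.4 -0.6] gap 45.2 q [-0.38  1.05  0.27  1.49 -0.38  0.65  0.02] zaxis [-8.e-04 -1.e-04 -1.e+00]
tool y yaw -1.6133 need dx dy dz [-0.016 -0.    -0.003] rz 0.0001
```

View pics/s6.png

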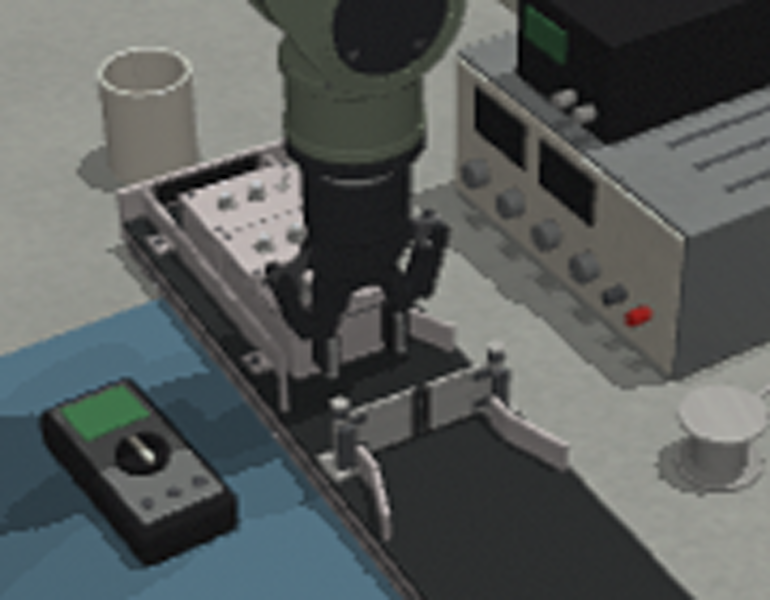

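Flaps are shut behind the row. I'll back off 8 mm, lift clear, and move back.

```bash

python3 -m inch '[{"dx":-0.04,"dy":0,"dz":0,"rx":0,"ry":0,"rz":0,"fingers":53},{"dx":-0.06,"dy":0,"dz":0,"rx":0,"ry":0,"rz":0,"fingers":53},{"dx":-0.06,"dy":0,"dz":-0.3,"rx":0,"ry":0,"rz":0,"fingers":53},{"dx":-0.06,"dy":0,"dz":-0.6,"rx":0,"ry":0,"rz":0,"fingers":53},{"dx":-0.06,"dy":0,"dz":-0.95,"rx":0,"ry":0,"rz":0,"fingers":53},{"dx":-0.06,"dy":0,"dz":-1,"rx":0,"ry":0,"rz":0,"fingers":53},{"dx":-0.06,"dy":0,"dz":-1,"rx":0,"ry":0,"rz":0,"fingers":53}]'
for i in 1 2; do python3 -m inch '[{"dx":-0.4,"dy":-0.3,"dz":-0.15,"rx":0,"ry":0,"rz":0,"fingers":53},{"dx":-0.8,"dy":-0.6,"dz":-0.3,"rx":0,"ry":0,"rz":0,"fingers":53},{"dx":-1,"dy":-0.8,"dz":-0.4,"rx":0,"ry":0,"rz":0,"fingers":53},{"dx":-1,"dy":-0.8,"dz":-0.4,"rx":0,"ry":0,"rz":0,"fingers":53},{"dx":-1,"dy":-0.8,"dz":-0.4,"rx":0,"ry":0,"rz":0,"fingers":53},{"dx":-1,"dy":-0.8,"dz":-0.4,"rx":0,"ry":0,"rz":0,"fingers":53}]'|grep -v rot;done
python3 - <<'E'
from h import *
t=cam("top");im=t["color"].astype(int);M=np.array([600.5,40]);X=np.array([.999,-.043]);Y=np.array([.043,.999])
for k in(96+32,96+96,96+160):
    p=proj(t,np.r_[M+k*Y,80]);g=ray(t,p,80);m=np.zeros((480,640),np.uint8)
    mt=white(t,p,20)&(im.mean(2)>140);q,e=fit([t],[mt.astype(np.uint8)],[g[0],g[1],-.04],94,64,80,80);d=q[:2]-M
    print(q.round(3),"s",(d@Y).round(1),"u",(d@X).round(1),"e",round(e,2))
cv2.imwrite("pics/t7.png",cv2.resize(t["color"][150:390,80:560],(800,400),interpolation=cv2.INTER_CUBIC)[:,:,::-1])
E
```

```text
t: 20.6
eef_pos: [604.7, 118.0, 158.8]
tool_rot: [[0.043, 0.999, 0.002], [0.999, -0.043, 0.001], [0.001, 0.002, -1.0]]
wrist_force: [0.2, 0.4, -0.7]
finger_gap: 45.3
t: 21.2
eef_pos: [503.6, 3.2, 204.9]
wrist_force: [-0.4, 1.1, 0.0]
finger_gap: 45.0
t: 21.8
eef_pos: [403.4, -112.3, 253.2]
wrist_force: [-0.1, 1.2, -0.0]
finger_gap: 45.0
[ 6.08785e+02  1.75278e+02 -2.20000e-02] s 135.5 u 2.5 e 0.24
[6.10311e+02 2.23038e+02 4.40000e-02] s 183.3 u 1.9 e 0.35
[6.14305e+02 2.91491e+02 2.30000e-02] s 251.8 u 3.0 e 0.26
```

View pics/t7.png

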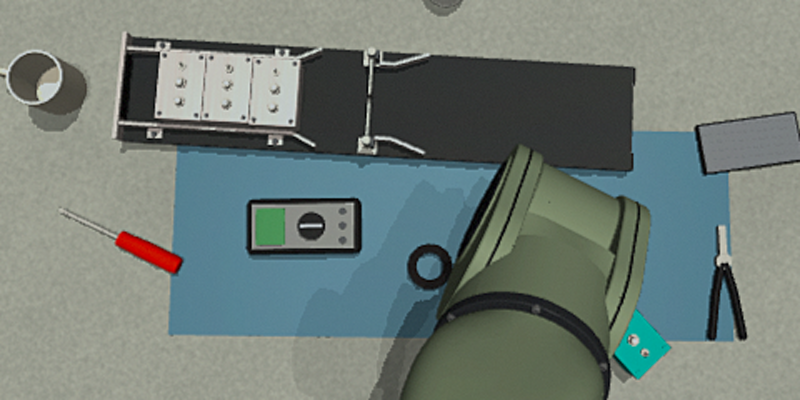

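The row is straight and closed up past the gate. The back is at about (299,92) in the crop, the gate line at column 370 is straight across and shut, and the bystanders haven't moved.

```bash
python3 -c "from bench import *;print(sign_off())"
```

```text
the job is handed in; nothing more can be done
None
```

The job is handed in, at about 22 s of the allowed 69 s. I set the third box gently down on the infeed behind the other two, about 30 mm back and square. I let go of it with the gate still shut. Then I pushed all three through the gate in one sliding row, with both fingers on the back box, and backed off and lifted clear.

**Last checks:**
- **Row and gate:** The last pictures show the three boxes closed up and straight between the outfeed guides. The back of the row is about 95 mm past the gate and both flaps are shut.
- **Bystanders:** The multimeter, tape, mug, screwdriver, phone and pliers look untouched. The spool and one turquoise box were not in that last picture, but the arm did not go near either of them.
- **Forces:** In the readings taken at the end of each move, the push peaked at about 19 N and the contact force when setting the box down at about 21 N. The robot is touching nothing.

**One check disagreed:** the final numerical fit of the box positions was poor. Its errors were 0.24 to 0.35, because the white guides and touching lids merged in the mask, and it gave uneven spacings of about 48 and 69 mm. I relied on the pictures for the row's straightness and spacing.

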